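# Lay the forming block ready against the bench step

### The job

Make the steel block with the half-round grooves ready for hammering: push its top edge over with the fingertips so that it falls on its smooth back with the grooves facing up, then push it along the bench until its edge bears flat against the front of the raised tool ledge. Only push it, do not pick it up, and leave the similar block with the round cups standing and everything else where it is.

Things in the scene. Friction and masses are not known exactly. Their poses are not given: they have to be found in the camera images.
- groove_block: Steel forming block, 0.75 kg, standing on a long narrow side: 80 mm long (y), 60 high (z), 24 thick (x). The -x face, turned roughly to the robot, has four half-round grooves (20, 16, 11, 7 mm wide from +y to -y) running up and down, so its top edge is scalloped; the +x face is smooth. Origin: centre of the underside. Tipped over foot_rear it lies 24 mm high, x down, z away from the robot.
- top_left (a point): Point of the grooved block on its top, mid-thickness, at the +y end (40 mm to +y, 60 mm up from the origin in the block's frame). Once tipped, this is one end of the edge that leads towards the tool ledge.
- top_right (a point): The same at the -y end of the top of the grooved block (40 mm to -y, 60 mm up in the block's frame).
- foot_rear (a point): Middle of the lower edge of the grooved block's smooth face (12 mm to +x of its origin): the edge over which it tips; it stays on the bench all through.
- foot_front (a point): Middle of the lower edge of the grooved block's grooved face (12 mm to -x of its origin).
- tool_ledge: Fixed raised wooden tool ledge across the rear of the bench, 45 mm high, 920 mm long (y), 210 mm deep, punches standing in a rail at its rear. Origin: middle of its front face (towards the robot), at bench height; that face is the plane x = 0 of its frame, x points away from the robot, y along the face. Turned up to 5 degrees. The grooved block slides on the bench at 3 to 7 N.
- doming_block: Steel doming block with six round cups in its -x face, standing on its long narrow side like the grooved block and of the same size (80 mm y, 60 mm z, 24 mm x); its edges are straight, not scalloped. Either block may be on the left. Origin: centre of the underside. Not to be moved.
- findings_tin: Round aluminium tin with a brass lid, 44 mm across, 26 mm high, standing between the two blocks. Origin: centre of the underside. Not to be moved.
- stone_dish: Round shallow aluminium dish lined with cork, with two green stones in it, 110 mm across, 22 mm high, on the tool ledge. Origin: centre of the underside. Not to be moved.
- bur_stand: Square wooden stand with burs, 70 mm wide, 58 mm high with the burs, on the tool ledge. Origin: centre of the underside. Not to be moved.
- graver: Graver with a dark wooden mushroom handle, 140 mm long, 24 mm high, lying roughly along x on the bench to the right of the pliers. Origin: on its underside, near the handle. Not to be moved.
- pliers: Small pliers with black grips, 145 mm long, lying to the right of the blocks along x. Origin: at the joint, on the underside. Not to be moved.
- chasing_hammer: Small hammer, 230 mm long, lying to the left of the blocks along x. Origin: on the underside. Not to be moved.
Not all that is in view belongs to the job. Leave any green look-alike of the groove_block alone.

How it is judged:
By the outcome, as a careful person would: the job done as asked, in the order asked, and still so for the second after the job is handed in, with the robot touching nothing.
It also fails if it takes over 45 s, if anything falls off the work surface, if the arm or the gripper's body presses on something with over 40 N, if the wrist force passes 120 N, or if a joint passes its speed limit or range.

### The arm

A 6-joint arm with a two-finger parallel gripper is mounted at the origin on the work surface. World frame = base frame: x ahead of the robot, y to its left, z up, the work surface at z = 0. Lengths are in mm, angles in rad, forces in N, time in s.
With the tool pointing down it reaches from about 400 to 925 mm from the base axis. Payload 12.5 kg.
Tool frame: the origin (TCP) lies at the very end of the fingers, on their centre line; the grasp point (between the pads) lies 19 mm behind it; z points along the fingers, y is the line along which they close (so a half turn about z gives the same grasp; the last joint's range is limited). The gripper opens to 95 mm and grips with 3 to 60 N. Pads are 20 mm wide; open, the fingers measure 119 mm over their backs; the gripper's body (75 mm by 180 mm) begins 59 mm behind the grasp point.
Start: joints at [-1.423, 0.491, 1.559, -0, 1.092, -0.106], TCP at [156.95, -604.991, 214.661] pointing down, gripper open.
Joint ranges: [-3.1, 3.1], [-0.84, 2.19], [0.05, 2.79], [-1.13, 4.28], [0.06, 2.93], [-2.69, 2.69]. Speed limits (rad/s): [2.22, 2.22, 2.79, 3.14, 3.14, 3.14].

### API

Orientations are given as [roll, pitch, yaw] about the fixed x, y, z axes, in that order (R = Rz(yaw) Ry(pitch) Rx(roll)).
In Python, from cell import state, imaging, env, spot_in, mark_of gives the robot as it stands. The module is installed in compiled form; this text tells all that it offers.
- The arm moves only by the tool step_arm, never from a script. Its argument "increments" is a list of rows, each an object with "slide": the shift along the tool's x, y, z in m, a list of three; "roll": the turn about the tool's z in rad. A call has 1 to 5 rows; each row is the pose to reach, as a shift and turn from the pose commanded when the call began, along the tool's axes at that moment; what a row does not reach only later rows make up. A row lasts 1/8 s, in which the tool goes at most 62.5 mm and 10.7 degrees, less where a joint would pass 70% of its speed; a pose out of reach is approached as far as the arm can. A call with a gripper value outside its range is refused whole. "fingers" is the opening, from 0 (shut) to 1 (fully open), set as the call begins (left out, the last holds). The fingers move at their own pace and stop on an object; the grip force is fixed at half the most. Time passes only in rows, so rows that repeat a pose let the fingers close. It gives the time, the measured TCP pose, the force, the opening and the grip force at its end, in the units of the state.
- state(): the state, without advancing time (a new reading comes with each control period).
- imaging.read_camera(name): name is "scene" or "top" or "wrist"; returns a dict with "color" (420x560x3 uint8, red, green, blue), "z_map" (420x560 float32, mm along the optical axis (not along the pixel's ray), 0 where there is no reading), "intrinsics" (3x3 intrinsics, pixels), "camera_from_world" (4x4, takes a point from world to camera coordinates). Camera axes: x right, y up, looking along -z (the intrinsics and any distortion apply to the point x, -y, -z); pixel columns grow to the right and rows downward; lengths in mm; the calibration is good to about 2 mm. A picture is of the moment at which its call begins.
- env.job_done(): hands the job in; it is judged then, once.
Trained networks look in the newest picture that a camera, given by its name, has taken for a name from the list of things; names that differ only in an ending like _2 or _b are one class to them, and where a whole thing is asked for, a point or a joint stands for the part that bears it (a point fixed in the world has none). Each returns a list of dicts, best first, with "confidence" (0 to 1); they miss things now and then, are a little off and sometimes report something else, mostly with a low value. They report only what shows in the picture. A call takes as long as a camera call. They do not tell look-alikes from the thing itself.
- spot_in(camera, target): "bbox" ([left, top, right, bottom] in pixels, round what is visible of it).
- mark_of(camera, target): "uv" ([column, row] in pixels: a listed point, or the origin of a listed thing).
The state is a dict: "t": time; "joints": joint angles; "qvel": joint speeds; "tau": joint torques, N m; "eef_pos": TCP position; "tcp_rot": TCP orientation; "ft_force": force on the tool from outside, world axes, zero at the start; "moment": the same for the moment, N m; "opening": opening from 0.0 (shut) to 1.0 (fully open); "grip_force": force on a finger pad.
Only numpy, scipy, OpenCV 4.12 (cv2) and the standard library are available. Lean on these libraries where they do the work, as an engineer would, in place of code of your own. Each camera call takes 0.05 s, during which the arm holds its last target. There are 200 camera calls.

## Working session

There is one attempt and no reset: what is moved stays moved. The work goes in short steps, Python scripts to look and compute and a tool call to move; the robot and the scene stay as the last step left them, time stands still between calls to the robot, and variables do not carry over. Pictures are saved under pics/ and viewed, at most 10 in all, crops included, and the job is handed in when it is done.

Besides the shell and the picture viewer there is one more tool, called after ">>>" as name(argument=value, ...), one argument or row to a line, values as JSON. step_arm: Moves the arm, as the interface text tells. Its arguments: {"type":"object","properties":{"increments":{"type":"array"},"fingers":{"type":"number"}},"required":["increments"]}

```bash
mkdir -p pics
cat > h.py <<'E'
import numpy as np, cv2
from cell import state, imaging, env, spot_in, mark_of
def shot(cam,name=None):
    d=imaging.read_camera(cam)
    if name: cv2.imwrite('pics/'+name,d['color'][:,:,::-1])
    return d
def w(d,u,v,z=None,plane=None):
    K=np.array(d['intrinsics']);T=np.linalg.inv(np.array(d['camera_from_world']))
    r=np.array([(u-K[0,2])/K[0,0],-(v-K[1,2])/K[1,1],-1.])
    if plane is not None:
        o=T[:3,3];q=T[:3,:3]@r
        return o+q*(plane-o[2])/q[2]
    if z is None: z=d['z_map'][int(round(v)),int(round(u))]
    return T[:3,:3]@(r*z)+T[:3,3]
E
python3 - <<'E'
from h import *
s=state();print(s)
for c in ['scene','top']:
    d=shot(c,c+'0.png');print(c,np.round(np.linalg.inv(d['camera_from_world']),3).tolist(),d['intrinsics'])
    for t in ['groove_block','doming_block','findings_tin','tool_ledge']:
        print(t,[(np.round(b['bbox']).tolist(),round(b['confidence'],2)) for b in spot_in(c,t)][:3],[(np.round(b['uv'],1).tolist(),round(b['confidence'],2)) for b in mark_of(c,t)][:3])
    for t in ['top_left','top_right','foot_rear','foot_front']:
        print(t,[(np.round(b['uv'],1).tolist(),round(b['confidence'],2)) for b in mark_of(c,t)][:3])
a=cv2.imread('pics/scene0.png');b=cv2.imread('pics/top0.png')
E
```

```text
{'t': 0.0, 'joints': array([-1.42263047e+00,  4.91563330e-01,  1.55941788e+00, -3.59536185e-05,
        1.09166519e+00, -1.05611722e-01]), 'qvel': array([-0.00028146,  0.00063238,  0.0001452 , -0.00035931,  0.00129176,
       -0.0014219 ]), 'tau': array([-2.19605492e-03, -6.12654305e+01, -2.58188635e+01,  6.91383239e-02,
        4.80959541e-02, -8.72404007e-05]), 'eef_pos': array([ 156.88778538, -604.76155442,  214.07026804]), 'tcp_rot': array([-3.14054142e+00, -7.93713191e-05,  2.53794125e-01]), 'ft_force': array([-0.00630848, -0.38622395, -0.15447844]), 'moment': array([ 0.00299455, -0.01541628, -0.02553189]), 'grip_force': 0.0, 'opening': 1.0002670405454122}
scene [[-0.063, -0.645, 0.761, 1425.554], [0.998, -0.056, 0.034, 15.012], [0.021, 0.762, 0.647, 754.602], [0.0, 0.0, 0.0, 1.0]] [[462.5481813    0.         281.12713659]
 [  0.         462.5481813  212.5085148 ]
 [  0.           0.           1.        ]]
groove_block [([309.0, 150.0, 326.0, 186.0], 0.98), ([362.0, 163.0, 397.0, 193.0], 0.96), ([331.0, 181.0, 367.0, 206.0], 0.85)] [([315.8, 179.9], 0.86), ([405.8, 215.4], 0.82)
[... 1017 characters left out ...]
2, 253.0], 0.66), ([249.0, 292.5], 0.6)]
doming_block [([310.0, 231.0, 346.0, 254.0], 0.78)] [([325.8, 245.9], 0.73)]
findings_tin [([198.0, 245.0, 232.0, 260.0], 0.71), ([264.0, 236.0, 277.0, 252.0], 0.67)] [([268.6, 241.9], 0.71)]
tool_ledge [([263.0, 234.0, 277.0, 251.0], 0.73), ([200.0, 242.0, 231.0, 263.0], 0.2)] [([268.9, 184.7], 0.67), ([270.6, 244.3], 0.29)]
top_left [([196.8, 256.0], 0.93), ([248.7, 310.5], 0.67), ([191.2, 293.2], 0.63)]
top_right [([156.4, 222.7], 0.95), ([228.3, 245.4], 0.88), ([243.8, 276.7], 0.85)]
foot_rear [([181.7, 283.7], 0.87), ([157.3, 237.5], 0.63), ([217.4, 250.9], 0.58)]
foot_front [([182.8, 277.1], 0.85), ([216.4, 262.4], 0.82), ([166.7, 234.9], 0.74)]
```

Run:
```python
import cv2
a=cv2.imread('pics/top0.png')[150:350,110:380]
cv2.imwrite('pics/t1.png',cv2.resize(a,(797,590),interpolation=cv2.INTER_CUBIC))
```

```text
(no output)
```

View pics/scene0.png

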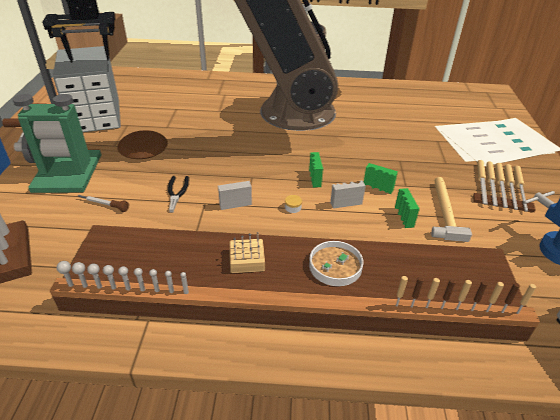

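View pics/t1.png

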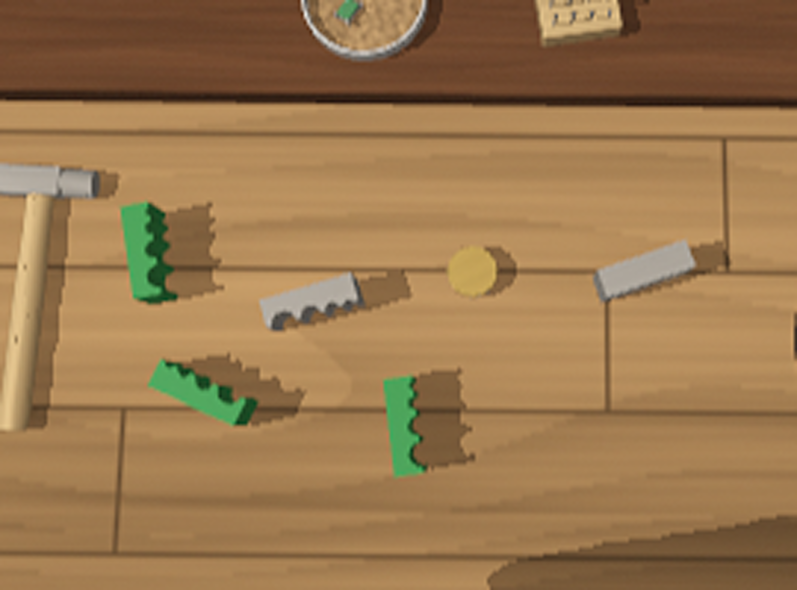

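The candidates are two steel blocks in top view, (215,251) with a scalloped edge and (328,241) with straight edges and cups, plus green look-alikes at (158,235), (178,283) and (246,293). The target is the steel scalloped block at (215,251). Next I measure its top face and the ledge front.

Run:
```python
from h import *
d=shot('top')
H,W=d['z_map'].shape
uu,vv=np.meshgrid(np.arange(W),np.arange(H))
K=d['intrinsics'];T=np.linalg.inv(d['camera_from_world']);z=d['z_map']
P=np.stack([(uu-K[0,2])/K[0,0]*z,-(vv-K[1,2])/K[1,1]*z,-z],-1)@T[:3,:3].T+T[:3,3]
np.save('P.npy',P)
c=d['color'].astype(int);grey=abs(c[...,0]-c[...,2])<25
for n,(l,t,r,b) in dict(g=(192,238,238,268),dom=(305,225,352,258)).items():
    m=np.zeros((H,W),bool);m[t:b,l:r]=1;m&=(P[...,2]>52)&(z>0)
    q=P[m];(cx,cy),(a,bb),an=cv2.minAreaRect(q[:,:2].astype(np.float32))
    print(n,m.sum(),q[:,2].mean().round(1),(cx,cy),(a,bb),an)
    print(cv2.boxPoints(((cx,cy),(a,bb),an)).round(1).tolist())
# ledge front: per column, top edge
pts=[]
for u in range(60,500,4):
    col=P[100:230,u];k=np.where((col[:,2]>38)&(col[:,2]<52))[0]
    if len(k): pts.append(col[k.max()][:2])
pts=np.array(pts);f=np.polyfit(pts[:,1],pts[:,0],1)
res=pts[:,0]-np.polyval(f,pts[:,1]);ok=abs(res)<4;f=np.polyfit(pts[ok,1],pts[ok,0],1)
print('ledge x=',f,'yaw deg',-np.degrees(np.arctan(f[0])),ok.sum(),len(pts),np.std(res[ok]))
for t,(u,v) in dict(bur=(305,157),dish=(233,150)).items(): print(t,P[v,u].round())
```

```text
g 276 60.0 (482.87066650390625, 142.19302368164062) (24.022174835205078, 79.52532196044922) 17.339157104492188
[[459.6000061035156, 176.60000610351562], [483.29998779296875, 100.69999694824219], [506.20001220703125, 107.80000305175781], [482.5, 183.6999969482422]]
dom 315 60.0 (512.3134155273438, -142.14453125) (24.186071395874023, 81.04109954833984) 19.681507110595703
[[487.29998779296875, -108.0999984741211], [514.5999755859375, -184.39999389648438], [537.2999877929688, -176.1999969482422], [510.1000061035156, -99.9000015258789]]
ledge x= [1.51624000e-03 6.66179386e+02] yaw deg -0.08687408626648015 41 92 2.191408434855831
bur [726. -83.  71.]
dish [749. 104.  53.]
```

>>> step_arm(
  increments=[
    {"slide":[0.057,-0.023,0]},
    {"slide":[0.114,-0.046,0]},
    {"slide":[0.171,-0.069,0]},
    {"slide":[0.228,-0.092,0]},
    {"slide":[0.285,-0.115,0]},
  ],
  fingers=0.53,
)

```text
invalid input at $.increments[0]: expected keys slide, roll
```

>>> step_arm(
  increments=[
    {"slide":[0.018,-0.055,0]},
    {"slide":[0.036,-0.11,0]},
    {"slide":[0.054,-0.165,0]},
    {"slide":[0.072,-0.22,0]},
    {"slide":[0.09,-0.275,0]},
  ],
)

```text
invalid input at $.increments[0]: expected keys slide, roll
```

>>> step_arm(
  increments=[
    {"slide":[0.057,-0.023,0],"roll":0},
    {"slide":[0.114,-0.046,0],"roll":0},
    {"slide":[0.171,-0.069,0],"roll":0},
    {"slide":[0.228,-0.092,0],"roll":0},
    {"slide":[0.285,-0.115,0],"roll":0},
  ],
  fingers=0.53,
)

```text
t: 1.98
eef_pos: [405.4, -420.8, 214.9]
tcp_rot: [3.141, -0.0, 0.254]
ft_force: [0.3, -1.4, -0.4]
opening: 0.549
grip_force: 0.0
```

>>> step_arm(
  increments=[
    {"slide":[0.018,-0.055,0],"roll":0},
    {"slide":[0.036,-0.11,0],"roll":0},
    {"slide":[0.054,-0.165,0],"roll":0},
    {"slide":[0.072,-0.22,0],"roll":0},
    {"slide":[0.09,-0.275,0],"roll":0},
  ],
)

```text
t: 2.6
eef_pos: [421.9, -131.6, 214.8]
tcp_rot: [3.141, -0.001, 0.253]
ft_force: [0.5, 0.8, 0.5]
opening: 0.526
grip_force: 0.0
```

>>> step_arm(
  increments=[
    {"slide":[0.017,-0.052,0],"roll":-0.01},
    {"slide":[0.034,-0.104,0],"roll":-0.02},
    {"slide":[0.051,-0.156,0.0],"roll":-0.03},
    {"slide":[0.067,-0.206,0.025],"roll":-0.048},
    {"slide":[0.079,-0.245,0.065],"roll":-0.048},
  ],
)

```text
t: 3.22
eef_pos: [437.6, 125.7, 149.8]
tcp_rot: [3.141, -0.004, 0.303]
ft_force: [1.2, -0.9, 0.4]
opening: 0.53
grip_force: 0.0
```

Run:
```python
from h import *
s=state();print(s['t'],s['eef_pos'],s['tcp_rot'])
shot('wrist','w1.png')
d=shot('top')
# ledge line by gradient of colour along columns
g=cv2.cvtColor(d['color'],cv2.COLOR_RGB2GRAY).astype(float)
q=[]
for u in list(range(200,345,3)):
    col=cv2.GaussianBlur(g,(5,1),0)[165:195,u];df=np.diff(col);k=df.argmax();
    k0=k+ (0 if k in(0,len(df)-1) else 0.5*(df[k-1]-df[k+1])/(df[k-1]-2*df[k]+df[k+1]))
    q.append(w(d,u,165.5+k0,plane=0)[:2])
q=np.array(q);f=np.polyfit(q[:,1],q[:,0],1)
r=q[:,0]-np.polyval(f,q[:,1]);ok=abs(r)<3;f=np.polyfit(q[ok,1],q[ok,0],1)
print('ledge bottom',f,np.degrees(np.arctan(-f[0])),ok.sum(),len(q),np.std(r[ok]))
```

```text
3.225 [437.62400612 125.74703924 149.8445108 ] [ 3.14091311 -0.00361881  0.30297427]
ledge bottom [4.32813152e-04 6.68537585e+02] -0.02479836536287503 49 49 0.3618327041338908
```

View pics/w1.png

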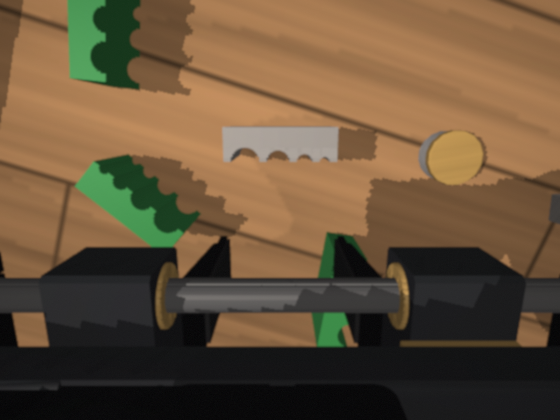

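The wrist view shows the grooved block square to the tool at (280,144), between the fingers at (220,240) and (340,240). Green blocks lie close by at (190,215) and (330,290), so I check clearance in the tool frame.

Run:
```python
import numpy as np,cv2
P=np.load('P.npy');c,s=np.cos(.302),np.sin(.302)
R=np.array([[c,s],[-s,c]])
for n,(l,t,r,b) in dict(left=(155,270,200,300),near=(236,272,258,315)).items():
    m=np.zeros(P.shape[:2],bool);m[t:b,l:r]=1;m&=P[...,2]>50
    q=(P[m][:,:2]-[471.4,138.6])@R.T
    print(n,cv2.boxPoints(cv2.minAreaRect(q.astype(np.float32))).round().tolist())
```

```text
left [[-161.0, -101.0], [-123.0, -120.0], [2.0, 136.0], [-36.0, 155.0]]
near [[-161.0, -114.0], [-83.0, -126.0], [-69.0, -42.0], [-148.0, -29.0]]
```

Run:
```python
import numpy as np,cv2
P=np.load('P.npy');c,s=np.cos(.302),np.sin(.302)
R=np.array([[c,s],[-s,c]])
for n,(l,t,r,b) in dict(left=(155,268,202,300),near=(236,272,258,315)).items():
    m=np.zeros(P.shape[:2],bool);m[t:b,l:r]=1;m&=(P[...,2]>57)&(P[...,2]<63)
    q=(P[m][:,:2]-[471.4,138.6])@R.T
    print(n,m.sum(),cv2.boxPoints(cv2.minAreaRect(q.astype(np.float32))).round().tolist())
```

```text
left 235 [[-70.0, 87.0], [-52.0, 71.0], [1.0, 131.0], [-18.0, 147.0]]
near 244 [[-151.0, -53.0], [-73.0, -65.0], [-69.0, -41.0], [-148.0, -29.0]]
```

>>> step_arm(
  increments=[
    {"slide":[0,-0.002,0.05],"roll":0},
    {"slide":[0,-0.002,0.1],"roll":0},
    {"slide":[0.01,-0.002,0.1],"roll":0},
    {"slide":[0.018,-0.002,0.1],"roll":0},
    {"slide":[0.022,-0.002,0.1],"roll":0},
  ],
)

```text
t: 3.95
eef_pos: [459.1, 132.2, 51.5]
tcp_rot: [3.141, -0.004, 0.302]
ft_force: [0.2, 0.9, 0.3]
opening: 0.531
grip_force: 0.0
```

>>> step_arm(
  increments=[
    {"slide":[0.005,0,0],"roll":0},
    {"slide":[0.01,0,0],"roll":0},
    {"slide":[0.014,0,0],"roll":0},
    {"slide":[0.018,0,0],"roll":0},
    {"slide":[0.021,0,0],"roll":0},
  ],
)

```text
t: 4.58
eef_pos: [477.7, 138.4, 49.5]
tcp_rot: [3.142, -0.0, 0.302]
ft_force: [-0.8, -0.3, 0.0]
opening: 0.53
grip_force: 0.1
```

Run:
```python
from h import *
s=state();print(s['t'],s['eef_pos'],s['ft_force'])
d=shot('scene')
cv2.imwrite('pics/s2.png',cv2.resize(d['color'][140:240,270:420,::-1],(780,520),interpolation=cv2.INTER_CUBIC))
```

```text
4.575 [477.7321169  138.41692846  49.54251557] [-0.80696638 -0.27027658  0.0028541 ]
```

View pics/s2.png

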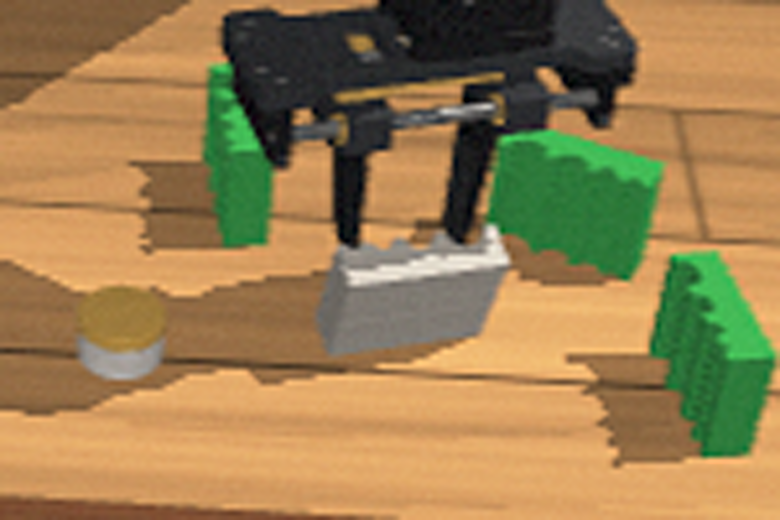

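The block is tilting cleanly about its rear foot, with both fingertips at its top edge (crop (350,245) and (460,240)). I keep pushing.

>>> step_arm(
  increments=[
    {"slide":[0.003,0,0],"roll":0},
    {"slide":[0.006,0,0],"roll":0},
    {"slide":[0.009,0,0],"roll":0},
    {"slide":[0.012,0,0],"roll":0},
    {"slide":[0.015,0,0],"roll":0},
  ],
)

```text
t: 5.25
eef_pos: [491.9, 142.8, 49.6]
tcp_rot: [3.142, 0.0, 0.302]
ft_force: [-0.3, 1.0, 0.5]
opening: 0.531
grip_force: 0.0
```

>>> step_arm(
  increments=[
    {"slide":[0,0,0],"roll":0},
    {"slide":[-0.02,0,0],"roll":0},
    {"slide":[-0.06,0,-0.02],"roll":0},
    {"slide":[-0.1,0,-0.06],"roll":0},
    {"slide":[-0.1,0,-0.1],"roll":0},
  ],
)

```text
t: 5.88
eef_pos: [393.5, 112.5, 150.4]
tcp_rot: [-3.141, 0.003, 0.302]
ft_force: [0.6, 1.0, 0.3]
opening: 0.531
grip_force: 0.0
```

```bash
cat > m.py <<'E'
from h import *
def meas():
    s=state();print(s['t'],s['eef_pos'].round(1),s['tcp_rot'].round(3),s['ft_force'].round(1))
    d=shot('top');H,W=d['z_map'].shape
    uu,vv=np.meshgrid(np.arange(W),np.arange(H))
    K=d['intrinsics'];T=np.linalg.inv(d['camera_from_world']);z=d['z_map']
    P=np.stack([(uu-K[0,2])/K[0,0]*z,-(vv-K[1,2])/K[1,1]*z,-z],-1)@T[:3,:3].T+T[:3,3]
    c=d['color'].astype(int)
    m=(abs(c[...,0]-c[...,2])<30)&(abs(c[...,0]-c[...,1])<30)&(P[...,2]>10)&(P[...,2]<32)&(c.sum(-1)>200)
    m&=(P[...,0]>440)&(P[...,0]<680)&(P[...,1]>70)&(P[...,1]<230)
    q=P[m];print(m.sum(),np.percentile(q[:,2],[5,50,95]).round(1))
    t=P[m&(P[...,2]>20)]
    print(cv2.boxPoints(cv2.minAreaRect(t[:,:2].astype(np.float32))).round(1).tolist(),cv2.minAreaRect(t[:,:2].astype(np.float32)))
    return d
E
python3 - <<'E'
from m import *
d=meas()
cv2.imwrite('pics/t3.png',cv2.resize(d['color'][160:300,140:300,::-1],(640,560),interpolation=cv2.INTER_CUBIC))
E
```

```text
5.875 [393.5 112.5 150.4] [-3.141e+00  3.000e-03  3.020e-01] [0.6 1.  0.3]
718 [13.5 20.3 26.2]
[[483.6000061035156, 184.3000030517578], [507.0, 107.9000015258789], [563.9000244140625, 125.30000305175781], [540.5999755859375, 201.6999969482422]] ((523.7852783203125, 154.77163696289062), (59.545650482177734, 79.889404296875), 16.993589401245117)
```

View pics/t3.png

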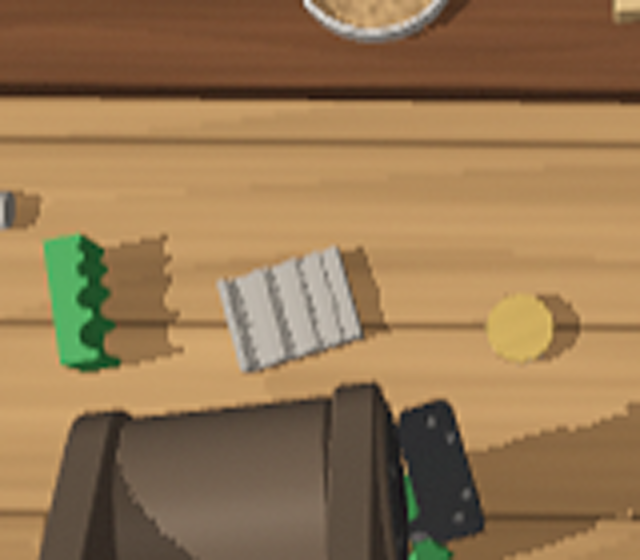

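The block lies on its back with grooves up (crop (290,310)), centre (524,155), yaw 17°. Next I place the fingers behind it, squared to the ledge (yaw about 0).

>>> step_arm(
  increments=[
    {"slide":[0.035,-0.01,0],"roll":0.15},
    {"slide":[0.071,-0.021,0],"roll":0.302},
    {"slide":[0.071,-0.021,0.05],"roll":0.302},
    {"slide":[0.071,-0.021,0.1],"roll":0.302},
    {"slide":[0.071,-0.021,0.138],"roll":0.302},
  ],
  fingers=0.42,
)

```text
t: 6.55
eef_pos: [457.5, 154.2, 9.7]
tcp_rot: [3.141, 0.001, -0.0]
ft_force: [1.6, -0.2, -0.2]
opening: 0.415
grip_force: 0.0
```

>>> step_arm(
  increments=[
    {"slide":[0.01,0,0.001],"roll":0},
    {"slide":[0.018,0,0.001],"roll":0},
    {"slide":[0.026,0,0.001],"roll":0},
    {"slide":[0.034,0,0.001],"roll":0},
    {"slide":[0.042,0,0.001],"roll":0},
  ],
)

```text
t: 7.18
eef_pos: [500.0, 154.3, 11.5]
tcp_rot: [-3.142, -0.0, -0.0]
ft_force: [-5.5, 2.6, 3.1]
opening: 0.415
grip_force: 2.6
```

Run:
```python
from m import *
d=meas()
```

```text
7.175 [500.  154.3  11.5] [-3.142 -0.    -0.   ] [-5.5  2.6  3.1]
68 [14.7 22.4 26.6]
[[513.5, 111.30000305175781], [515.5, 101.0999984741211], [573.7000122070312, 112.30000305175781], [571.7999877929688, 122.5999984741211]] ((543.6221923828125, 111.83279418945312), (59.3363151550293, 10.446316719055176), 10.908004760742188)
```

>>> step_arm(
  increments=[
    {"slide":[0.008,0,0],"roll":0},
    {"slide":[0.016,0,0],"roll":0},
    {"slide":[0.024,0,0],"roll":0},
    {"slide":[0.032,0,0],"roll":0},
    {"slide":[0.04,0,0],"roll":0},
  ],
)

```text
t: 7.85
eef_pos: [539.3, 154.1, 11.2]
tcp_rot: [3.141, 0.001, -0.0]
ft_force: [-7.1, 0.2, 4.6]
opening: 0.419
grip_force: 3.4
```

>>> step_arm(
  increments=[
    {"slide":[0.008,0,0],"roll":0},
    {"slide":[0.016,0,0],"roll":0},
    {"slide":[0.024,0,0],"roll":0},
    {"slide":[0.032,0,0],"roll":0},
    {"slide":[0.04,0,0],"roll":0},
  ],
)

```text
t: 8.48
eef_pos: [579.4, 154.1, 11.2]
tcp_rot: [3.141, 0.001, -0.0]
ft_force: [-6.3, -0.2, 3.6]
opening: 0.422
grip_force: 3.3
```

Run:
```python
from m import *
d=meas()
d=shot('scene')
cv2.imwrite('pics/s4.png',cv2.resize(d['color'][160:290,250:430,::-1],(780,563),interpolation=cv2.INTER_CUBIC))
```

```text
8.475 [579.4 154.1  11.2] [ 3.141e+00  1.000e-03 -0.000e+00] [-6.3 -0.2  3.6]
55 [11.5 23.1 27.1]
[[589.5, 112.80000305175781], [589.7000122070312, 106.69999694824219], [648.5999755859375, 108.30000305175781], [648.4000244140625, 114.4000015258789]] ((619.0358276367188, 110.53561401367188), (58.9117431640625, 6.157321929931641), 1.5453341007232666)
```

View pics/s4.png

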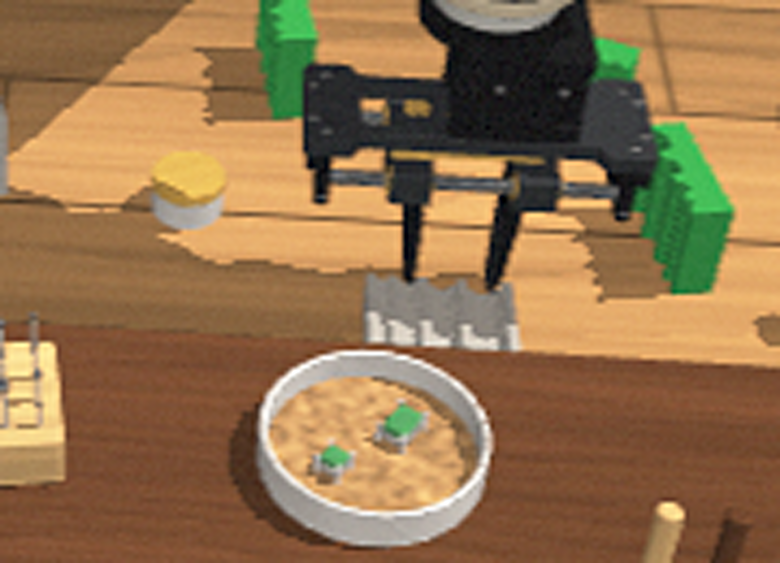

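The block is square to the fingers, grooves up, with its lead edge about 17 mm short of the ledge. I close slowly and watch the force.

>>> step_arm(
  increments=[
    {"slide":[0.003,0,0],"roll":0},
    {"slide":[0.006,0,0],"roll":0},
    {"slide":[0.009,0,0],"roll":0},
    {"slide":[0.012,0,0],"roll":0},
    {"slide":[0.014,0,0],"roll":0},
  ],
)

```text
t: 9.2
eef_pos: [592.8, 154.2, 11.0]
tcp_rot: [3.141, 0.002, -0.0]
ft_force: [-8.6, -0.2, 7.2]
opening: 0.419
grip_force: 4.3
```

>>> step_arm(
  increments=[
    {"slide":[0.001,0,0],"roll":0},
    {"slide":[0.002,0,0],"roll":0},
  ],
)

```text
t: 9.45
eef_pos: [594.6, 154.1, 11.0]
tcp_rot: [3.141, 0.002, -0.0]
ft_force: [-8.8, 0.2, 6.9]
opening: 0.419
grip_force: 4.3
```

>>> step_arm(
  increments=[
    {"slide":[0.001,0,0],"roll":0},
    {"slide":[0.001,0,0],"roll":0},
  ],
)

```text
t: 9.7
eef_pos: [595.8, 154.2, 11.0]
tcp_rot: [3.141, 0.002, -0.0]
ft_force: [-7.5, -0.1, 6.8]
opening: 0.422
grip_force: 3.9
```

>>> step_arm(
  increments=[
    {"slide":[0.001,0,0],"roll":0},
    {"slide":[0.001,0,0],"roll":0},
  ],
)

```text
t: 9.95
eef_pos: [596.5, 154.2, 11.0]
tcp_rot: [3.141, 0.002, -0.0]
ft_force: [-8.3, 0.1, 6.9]
opening: 0.421
grip_force: 4.4
```

>>> step_arm(
  increments=[
    {"slide":[0.001,0,0],"roll":0},
    {"slide":[0.001,0,0],"roll":0},
  ],
)

```text
t: 10.2
eef_pos: [596.6, 154.1, 11.0]
tcp_rot: [3.141, 0.004, -0.0]
ft_force: [-12.0, 0.6, 9.4]
opening: 0.42
grip_force: 6.4
```

>>> step_arm(
  increments=[
    {"slide":[0.001,0,0],"roll":0},
    {"slide":[0.001,0,0],"roll":0},
  ],
)

```text
t: 10.45
eef_pos: [596.8, 154.1, 11.0]
tcp_rot: [3.141, 0.006, -0.0]
ft_force: [-16.6, 0.4, 12.4]
opening: 0.423
grip_force: 8.4
```

>>> step_arm(
  increments=[
    {"slide":[0.002,0,0],"roll":0},
    {"slide":[0.002,0,0],"roll":0},
  ],
)

```text
t: 10.7
eef_pos: [596.9, 154.2, 10.9]
tcp_rot: [3.14, 0.011, -0.0]
ft_force: [-25.5, -0.1, 17.8]
opening: 0.423
grip_force: 12.4
```

>>> step_arm(
  increments=[
    {"slide":[-0.005,0,0],"roll":0},
    {"slide":[-0.02,0,0],"roll":0},
    {"slide":[-0.06,0,-0.02],"roll":0},
    {"slide":[-0.11,0,-0.05],"roll":0},
    {"slide":[-0.15,0,-0.1],"roll":0},
  ],
)

```text
t: 11.32
eef_pos: [451.1, 154.0, 109.8]
tcp_rot: [3.141, 0.001, -0.0]
ft_force: [0.9, 0.1, 1.6]
opening: 0.422
grip_force: 0.0
```

Run:
```python
from m import *
d=meas()
cv2.imwrite('pics/t5.png',cv2.resize(d['color'][155:235,170:290,::-1],(780,520),interpolation=cv2.INTER_CUBIC))
```

```text
11.325 [451.1 154.  109.8] [ 3.141e+00  1.000e-03 -0.000e+00] [0.9 0.1 1.6]
724 [13.4 20.2 26.8]
[[604.9000244140625, 106.0], [666.7999877929688, 105.9000015258789], [666.9000244140625, 186.3000030517578], [605.0, 186.39999389648438]] ((635.8850708007812, 146.14781188964844), (80.39473724365234, 61.896114349365234), 89.97305297851562)
```

View pics/t5.png

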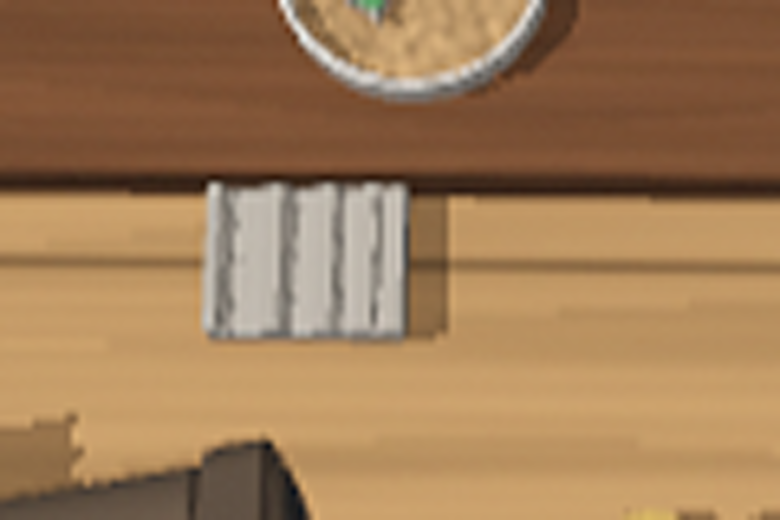

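The block lies with grooves up and its edge flat against the ledge front (crop (205–410,185)), and the arm is clear. I'm handing in.

```bash
python3 -c "
from cell import env
print(env.job_done())"
```

```text
the job is handed in; nothing more can be done
None
```

I tipped the grooved block onto its smooth back, grooves up, and pushed it until its edge sat flat against the tool ledge. The arm was clear when I handed in at about 11.3 s. In the last picture the block was square to the ledge to within measurement error. I did not re-measure the other objects, but nothing was seen to touch them; the verdict was not returned.

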